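Clamp a mended book with a click lever

TASK

Slide the orange and purple book gently back under the mending press until its long page edge sits fully and squarely against the metal fence. Then swing the press's click lever clockwise (seen from above) until it breaks over with a click, stop at once without forcing it further, and let go, leaving the press clamped down and the other things on the desk where they are.

Things in the scene. Friction and masses are not known exactly. Their poses are not given: they have to be found in the camera images.
- press: Blue book mending press fixed to the desk. Origin: on the desk top under the vertical spindle axis, about which the lever swings. Its x axis points away from the robot, square into the fence; y along the fence. A 40 mm wide arm comes from the column behind the fence over it to x = -22 mm, underside 61 mm, top 89 mm above the desk.
- fence_face (a point): Middle of the lower edge of the aluminium fence's flat front face, 40 mm along x from the press origin; axes as the press. The fence is 210 mm wide along y and 32 mm high.
- mended_book: Loose orange and purple hardback lying flat, 195 x 129 x 26 mm, 0.33 to 0.54 kg. Origin: centre of its underside. x axis along its length; its -y side is the long page edge, to go to the fence, 64 mm from the origin; its spine, nearer the robot, is 61 mm from it. Home, its origin is at x = -24 mm in the press frame; sideways place is free. It starts 45 to 70 mm short, slightly askew.
- pad_underside (a point): Centre of the underside of the cork-faced clamping pad (50 x 70 mm) under the press's arm, on the spindle axis; it sinks 6 mm per radian as the lever turns the spindle. Open it is up to 31 mm above the desk; clamped down it is about 26.5 mm above the desk, just on the book.
- lever_grip (a point): Middle of the click lever's black ribbed grip (105 long, 22 wide, 22 high), 150 mm from the spindle axis, 121 mm above the desk. x axis along the lever away from the spindle, z up. It starts pointing to the robot's right or half towards the robot and swings level, clockwise from above, towards the robot. The direction in which it clicks differs each time and cannot be seen beforehand.
- click_lever (a joint): Break-over angle of the lever against its hub (rad): 0 unbroken, clicked above 0.06, being forced above 0.18, hard stop 0.26; springs back when let go. Turning free takes 0.45 N m about the spindle (3 N at the grip); when the pad bites it climbs within 0.1 rad to 1.8 N m (12 N), where the lever breaks over and the moment falls by 0.6 N m per 0.1 rad of break-over.
- hub_pointer (a point): Tip of the thin yellow pointer fixed to the lever's hub, 79 mm from the spindle axis, 106 mm above the desk, under the lever's steel tube. It lies under the lever until the click, then the lever swings ahead of it. From the start the click comes after about 0.4 to 0.95 rad of swing.
- date_stamp: Bystander: black self-inking stamp, 42 x 62 x 98 mm, loose. Origin: centre of its underside.
- glue_stick: Bystander: yellow glue stick with a red cap, lying, 25 mm thick, 104 mm long, loose. Origin: middle of its underside.
- tape_roll: Bystander: roll of tan tape lying flat, 96 mm across, 25 mm high, loose. Origin: centre of its underside.
- eraser: Bystander: white eraser in a blue sleeve, 23 x 58 x 13 mm, loose. Origin: centre of its underside.
There are look-alikes about, which are no part of the job. There is more than one size of the mended_book; the job needs the larger.

How it is judged:
On the way, in this order (a step that is already met when the one before it is completed fails the run):
1. the book is pushed home: its edge within 4 mm of the fence and square to it within 0.05 rad (x of mended_book in the frame of press above -0.028 m and angle between the x axis of mended_book and the y axis of press, either way round below 0.05 rad), for 0.2 s.
2. the lever has clicked: broken over by more than 0.06 rad, with the pad down (value of joint click_lever above 0.06 rad and height (world z) of pad_underside below 0.0275 m), for 0.1 s.
At the end, for the whole second after the job is handed in: The book lies still within 4 mm of the fence and square to it within 0.05 rad, the pad is still clamped down (underside less than 27.5 mm above the desk), and the lever, let go, has sprung back to less than 0.04 rad of break-over (all of step 1 and height (world z) of pad_underside below 0.0275 m and value of joint click_lever below 0.04 rad and linear speed of mended_book below 0.01 m/s); the robot touches nothing.
It fails at once if the lever is forced on past its click (break-over above 0.18 rad) (value of joint click_lever above 0.18 rad).
It fails at once if the book is pushed or pressed with more than 30 N (contact force between any of the fingers, the arm and mended_book above 30 N).
It fails at once if a bystander is moved by more than 20 mm (distance of any of date_stamp, glue_stick, tape_roll, eraser from where it was at the start of the episode above 0.02 m).
It also fails if it takes over 64 s, if anything falls off the work surface, if the arm or the gripper's body presses on something with over 40 N, if the wrist force passes 120 N, or if a joint passes its speed limit or range.

ROBOT

A 6-joint arm with a two-finger parallel gripper is mounted at the origin on a cart in front of the work surface, level with it; the furniture and walls round the work are solid. World frame = base frame: x ahead of the robot, y to its left, z up, the work surface at z = 0. Lengths are in m, angles in rad, forces in N, time in s.
With the tool pointing down it reaches from about 0.35 to 0.975 m from the base axis. Payload 4.9 kg.
Tool frame: the origin (TCP) lies on the centre line of the jaws, within the pads' length; the fingertips stand manip.tip_reach ahead of it and the grasp point (between the pads) is the TCP (manip.tip_reach is the distance from the TCP to the fingertips, in m); z points along the fingers, y is the line along which they close (so a half turn about z gives the same grasp; the last joint's range is limited). The gripper opens to 85 mm and grips with 20 to 120 N. Pads are 22 mm wide; open, the fingers measure 114 mm over their backs; the gripper's body (76 mm by 85 mm) begins 54 mm behind the grasp point. The pads swing forward as they close: fully open they stand 13 mm farther back than shut.
Start: joints at [-1.405, 0.053, 1.613, -0, 1.476, -0.119], TCP at [0.176, -0.6, 0.25] pointing down, gripper open.
Joint ranges: [-3.01, 3.01], [-1.01, 2.22], [0.06, 2.58], [-1.02, 4.17], [0.09, 2.62], [-3.14, 3.14]. Speed limits (rad/s): [2.57, 2.57, 3.14, 3.14, 3.14, 3.14].

INTERFACE

Orientations are given as a unit quaternion [w, x, y, z].
In Python, from plant import manip gives the robot as it stands. The module is installed in compiled form; this text tells all that it offers.
- The arm moves only by the tool move_arm, never from a script. Its argument "rows" is a list of rows, each a list of 7 numbers: the shift along the tool's x, y, z in cm, then the turn, a rotation vector about the tool's x, y, z in degrees, then the opening, from -1 (shut) to 1 (fully open). In form: [[tx, ty, tz, ax, ay, az, jaw], ...]. A call has 1 to 20 rows; each row shifts and turns the commanded pose from where the row before left it, along the tool's axes as they then stand; what a row does not reach is not made up. A row lasts 1/12 s, in which the tool goes at most 41.7 mm and 7.16 degrees, less where a joint would pass 70% of its speed; a pose out of reach is approached as far as the arm can. A call is refused whole if a number of a shift passes 4.17 or a number of a turn 7.16, either way. A call with a gripper value outside its range is refused whole. The fingers move at their own pace and stop on an object; the grip force is fixed at half the most. Time passes only in rows, so rows that do not move let the fingers close. It gives the time, the measured TCP pose, the force, the opening and the grip force at its end, in the units of the state.
- manip.state(): the state, without advancing time (a new reading comes with each control period).
- manip.grab_frame(name): name is "scene" or "top"; returns a dict with "img" (480x640x3 uint8, blue, green, red), "mtx" (3x3 intrinsics, pixels), "R" (3x3) and "t" (3): a world point X has camera coordinates R X + t. Camera axes: x right, y down, z forward; pixel columns grow to the right and rows downward; lengths in m; the calibration is good to about 2 mm. A picture is of the moment at which its call begins. There is no depth.
- manip.job_done(): hands the job in; it is judged then, once.
The state is a dict: "time": time; "joint_pos": joint angles; "joint_vel": joint speeds; "joint_efforts": joint torques, N m; "tool_pos": TCP position; "tool_rot": TCP orientation; "contact_force": force on the tool from outside, world axes, zero at the start; "ft_torque": the same for the moment, N m; "gripper_width": opening from 0.0 (shut) to 1.0 (fully open); "grasp_force": force on a finger pad.
Only numpy, scipy, OpenCV 4.12 (cv2) and the standard library are available. Lean on these libraries where they do the work, as an engineer would, in place of code of your own. Each camera call takes 0.05 s, during which the arm holds its last target. There are 200 camera calls.

## Working session

There is one attempt and no reset: what is moved stays moved. The work goes in short steps, Python scripts to look and compute and a tool call to move; the robot and the scene stay as the last step left them, time stands still between calls to the robot, and variables do not carry over. Pictures are saved under pics/ and viewed, at most 13 in all, crops included, and the job is handed in when it is done.

Besides the shell and the picture viewer there is one more tool, called after "Request:" by a JSON object that holds its "name" and its "arguments", one argument or row to a line. move_arm: Moves the arm, as the interface text tells. Its arguments: {"type":"object","properties":{"rows":{"type":"array","items":{"type":"array","items":{"type":"number"}}}},"required":["rows"]}

```bash
mkdir -p pics; ls; python3 - <<'E'
from plant import manip
import cv2,pickle
print(manip.state(), manip.tip_reach)
for n in("scene","top"):
    f=manip.grab_frame(n); cv2.imwrite(f"pics/{n}0.png",f["img"]); pickle.dump(f,open(f"pics/{n}0.pkl","wb"))
    print(n,f["mtx"],f["R"],f["t"])
E
```

```text
pics
{'time': 0.0, 'joint_pos': array([-1.40498711e+00,  5.33547469e-02,  1.61426578e+00, -1.48480932e-05,
        1.47602358e+00, -1.18995811e-01]), 'joint_vel': array([-1.34253968e-03, -1.35020214e-03, -6.39520819e-04, -3.36467249e-04,
       -4.24860128e-04,  8.08516290e-05]), 'joint_efforts': array([-9.43952473e-04, -3.93683982e+01, -3.70180714e+01, -1.64454414e-04,
        6.89217442e-03, -1.57369209e-05]), 'tool_pos': array([ 0.17550938, -0.59924771,  0.24908115]), 'tool_rot': array([-1.02527247e-03,  9.89877263e-01,  1.41922345e-01, -3.13946624e-05]), 'contact_force': array([ 0.55871476, -1.28683099,  0.1115795 ]), 'ft_torque': array([-0.0083898 ,  0.0170708 , -0.05316284]), 'grasp_force': 0.0, 'gripper_width': 1.0008909631473417} 0.019
scene [[502.49032037   0.         316.41718706]
 [  0.         502.49032037 233.88579577]
 [  0.           0.           1.        ]] [[-0.86963063 -0.49345192  0.01574066]
 [-0.25482475  0.42132403 -0.87037372]
 [ 0.42285567 -0.76091476 -0.49214004]] [0.48809195 0.18425885 1.01076882]
top [[563.16021174   0.         324.84747684]
 [  0.         563.16021174 238.06437889]
 [  0.           0.           1.        ]] [[ 0.01665346 -0.99944868  0.02872281]
 [-0.99306515 -0.01987712 -0.11587283]
 [ 0.11637987 -0.02659393 -0.99284867]] [0.01752558 0.53567008 1.40530414]
```

View pics/scene0.png

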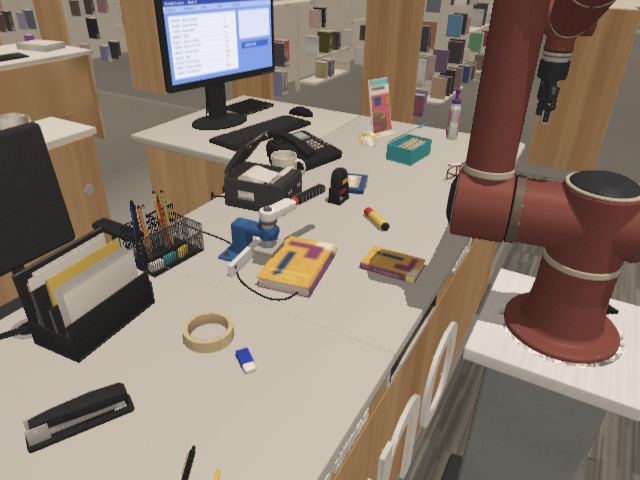

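View pics/top0.png

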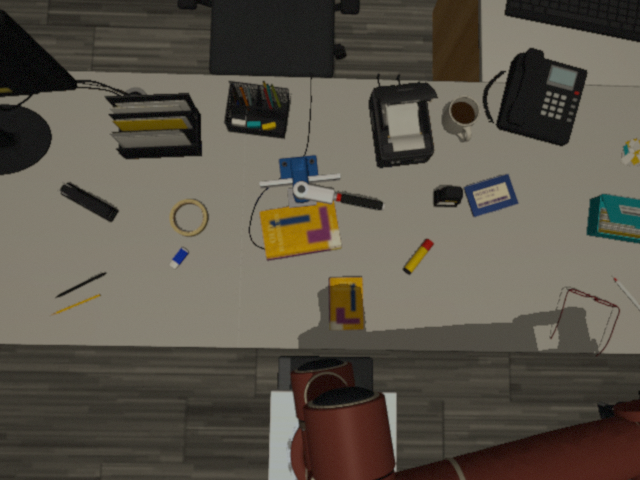

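The top view shows two orange and purple books: the large one under the press at about (300,230) and a small look-alike at about (347,303). The size picks the large one. The lever's black grip is at about (362,201), the fence at about (300,181), the stamp at (448,195), the glue stick at (418,256), the tape at (190,217) and the eraser at (179,257). I'll check this in one close crop.

```bash
python3 - <<'E'
import cv2,numpy as np
a=cv2.imread('pics/top0.png')[150:270,240:400]; cv2.imwrite('pics/crop1.png',cv2.resize(a,(800,600),interpolation=cv2.INTER_CUBIC))
a=cv2.imread('pics/scene0.png')[175:305,215:375]; cv2.imwrite('pics/crop2.png',cv2.resize(a,(738,600),interpolation=cv2.INTER_CUBIC))
E
```

```text
(no output)
```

View pics/crop1.png

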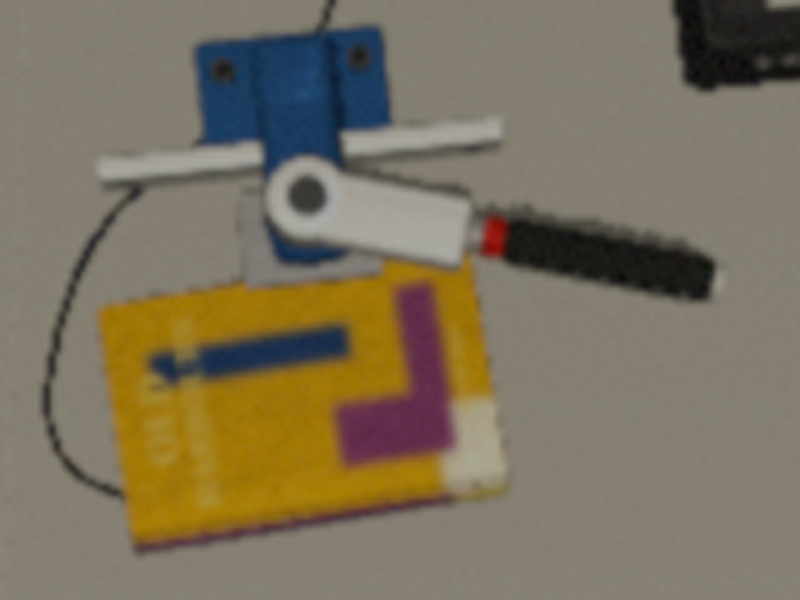

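View pics/crop2.png

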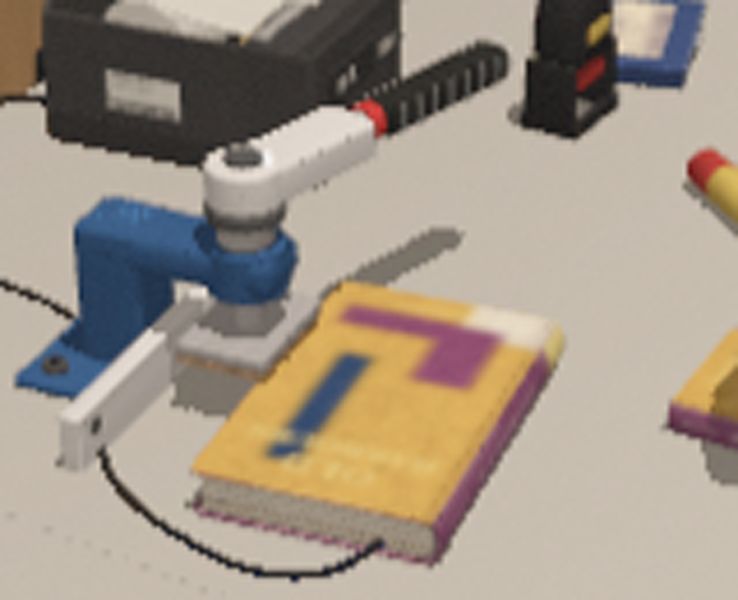

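The crops confirm the choice: the large book lies with its purple spine toward the robot, and its corners in crop1 are at about (98,308), (472,262), (508,490) and (135,548). The fence's front top edge runs from (105,185) to (500,143). The hub is at (307,195), and the grip runs from (508,240) to (712,278).

```bash
cat > h.py <<'E'
import numpy as np,cv2,pickle
from scipy.optimize import least_squares
F={n:pickle.load(open(f'pics/{n}0.pkl','rb')) for n in('scene','top')}
def proj(n,X):
    f=F[n];c=f['R']@np.asarray(X,float)+f['t'];p=f['mtx']@c;return p[:2]/p[2]
def at(n,uv,z):
    f=F[n];d=f['R'].T@np.linalg.solve(f['mtx'],[*uv,1]);c=-f['R'].T@f['t'];return c+d*(z-c[2])/d[2]
def tri(ut,us):
    r=least_squares(lambda X:np.r_[proj('top',X)-ut,proj('scene',X)-us],[.6,0,.1]);return r.x,np.abs(r.fun).max()
T=lambda x,y:np.array([240+x/5,150+y/5])-.4
S=lambda x,y:np.array([215+x/4.615,175+y/4.615])-.4
E
python3 - <<'E'
from h import *
np.set_printoptions(precision=4,suppress=True)
print('hub',tri(T(307,195),S(242,157)))
print('red/grip start',tri(T(508,240),S(388,118)))
print('grip tip',tri(T(712,278),S(495,62)))
print('book cornerL far',tri(T(98,308),S(195,475)))
print('book corner R near',tri(T(508,487),S(563,335)))
for p in [(98,308),(472,262),(508,487)]:print('book',at('top',T(*p),.026))
print('spine bottom L',at('top',T(135,550),.0))
a,b=at('top',T(105,185),.032),at('top',T(500,143),.032);print('fence',a,b,(a+b)/2,np.linalg.norm(a-b),'ang',np.arctan2(*(a-b)[:2]))
print('hubz',at('top',T(307,195),.135))
print('stamp',at('top',(450,196),.0),at('top',(418,256),.012))
for n,p in dict(pad1=(245,285),pad2=(383,272)).items():print(n,at('top',T(*p),.04))
E
```

```text
hub (array([0.6418, 0.0895, 0.1333]), np.float64(0.3364072686925397))
red/grip start (array([ 0.6215, -0.0093,  0.1199]), np.float64(1.1207140813710907))
grip tip (array([ 0.608 , -0.1073,  0.1172]), np.float64(0.04218197927679057))
book cornerL far (array([0.6017, 0.1967, 0.0206]), np.float64(0.3983539189197529))
book corner R near (array([ 0.5142, -0.0158,  0.0161]), np.float64(0.2021867766116543))
book [0.6018 0.1968 0.026 ]
book [0.63   0.0052 0.026 ]
book [ 0.5137 -0.015   0.026 ]
spine bottom L [0.4798 0.1763 0.    ]
fence [0.6648 0.1946 0.032 ] [ 0.6915 -0.0081  0.032 ] [0.6782 0.0932 0.032 ] 0.20444533914973592 ang -0.1308797642265585
hubz [0.6407 0.089  0.135 ]
stamp [ 0.6575 -0.3028  0.    ] [ 0.4956 -0.215   0.012 ]
pad1 [0.613  0.1212 0.04  ]
pad2 [0.6212 0.0511 0.04  ]
```

Request:
{"name": "move_arm", "arguments": {
  "rows": [
    [0,0,0,0,0,4.4,1],
    [0,0,0,0,0,4.4,1],
    [2.06,-3.55,0,0,0,0,1],
    [2.06,-3.55,0,0,0,0,1],
    [2.06,-3.55,0,0,0,0,1],
    [2.06,-3.55,0,0,0,0,1],
    [2.06,-3.55,0,0,0,0,1],
    [2.06,-3.55,0,0,0,0,1],
    [2.06,-3.55,0,0,0,0,1],
    [2.06,-3.55,0,0,0,0,1],
    [2.06,-3.55,0,0,0,0,1],
    [2.06,-3.55,0,0,0,0,1],
    [2.06,-3.55,0,0,0,0,1],
    [2.06,-3.55,0,0,0,0,1],
    [2.06,-3.55,0,0,0,0,1],
    [2.06,-3.55,0,0,0,0,1],
    [2.06,-3.55,0,0,0,0,1],
    [2.06,-3.55,0,0,0,0,1],
    [2.06,-3.55,0,0,0,0,1],
    [2.06,-3.55,0,0,0,0,1]
  ]
}}

```text
time: 1.77
tool_pos: [0.4596, 0.0845, 0.25]
tool_rot: [0.0, 0.998, 0.066, 0.0]
contact_force: [0.4, -1.6, -0.9]
gripper_width: 1.0
grasp_force: 0.0
```

Request:
{"name": "move_arm", "arguments": {
  "rows": [
    [0,0,3.5,0,0,0,1],
    [0,0,3.5,0,0,0,1],
    [0,0,3.5,0,0,0,1],
    [0,0,3.5,0,0,0,1],
    [0,0,3.5,0,0,0,1],
    [0,0,3.0,0,0,0,1],
    [0,0,1.2,0,0,0,1],
    [0,0,0.6,0,0,0,1],
    [0,0,0,0,0,0,1],
    [0,0,0,0,0,0,1]
  ]
}}

```text
time: 2.6
tool_pos: [0.4601, 0.0822, 0.0279]
tool_rot: [0.0, 0.998, 0.066, 0.0]
contact_force: [0.3, -0.4, -0.1]
gripper_width: 1.002
grasp_force: 0.0
```

```bash
python3 - <<'E'
from plant import manip
import cv2,numpy as np
s=manip.state();print(s['tool_pos'],s['contact_force'])
t=manip.grab_frame('top')['img'][150:290,230:420];s=manip.grab_frame('scene')['img'][170:310,220:410]
cv2.imwrite('pics/m1.png',np.vstack([cv2.resize(i,(407*2-14,300),interpolation=cv2.INTER_CUBIC)[:, :] for i in(t,s)]) if 0 else np.hstack([cv2.resize(i,(400,295),interpolation=cv2.INTER_CUBIC) for i in(t,s)]))
E
```

```text
[0.46011869 0.08222146 0.02790036] [ 0.31471413 -0.35768081 -0.11281826]
```

View pics/m1.png

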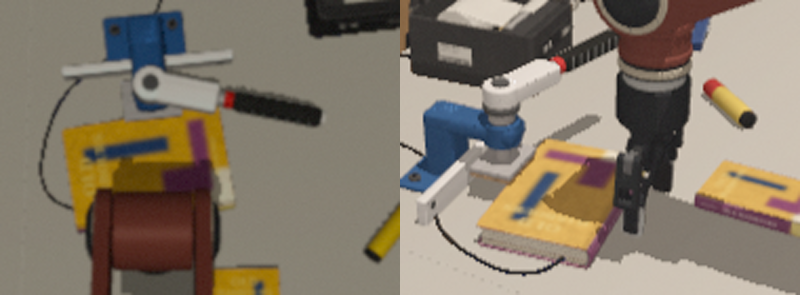

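The gripper stands open in front of the spine with both fingers clear. The near fingertip ends at about scene pixel (330,281), close to the desk.

```bash
python3 - <<'E'
from h import *
for z in(.0,.009,.022):print(z,[proj('scene',np.array([.4601,.0822,z])+d*np.array([-.1306,.991,0])).round(1) for d in(.043,.057)])
E
```

```text
0.0 [array([330.6, 288.8]), array([328.3, 292.2])]
0.009 [array([330.7, 285.4]), array([328.5, 288.9])]
0.022 [array([330.9, 280.5]), array([328.6, 284. ])]
```

Request:
{"name": "move_arm", "arguments": {
  "rows": [
    [0,0,0.3,0,0,0,1],
    [0,0,0.3,0,0,0,1],
    [0,0,0.3,0,0,0,1],
    [0,0,0,0,0,0,1]
  ]
}}

```text
time: 3.03
tool_pos: [0.4592, 0.0822, 0.0179]
tool_rot: [-0.0, 0.998, 0.066, -0.0]
contact_force: [-0.9, -0.1, 0.5]
gripper_width: 1.001
grasp_force: 0.0
```

Request:
{"name": "move_arm", "arguments": {
  "rows": [
    [0.5,0,0,0,0,0,1],
    [0.5,0,0,0,0,0,1],
    [0.5,0,0,0,0,0,1],
    [0.3,0,0,0,0,0,1],
    [0.3,0,0,0,0,0,1],
    [0.3,0,0,0,0,0,1],
    [0.3,0,0,0,0,0,1],
    [0.3,0,0,0,0,0,1],
    [0.4,0,0,0,0,0,1],
    [0.4,0,0,0,0,0,1],
    [0.4,0,0,0,0,0,1],
    [0.4,0,0,0,0,0,1],
    [0.4,0,0,0,0,0,1],
    [0.4,0,0,0,0,0,1],
    [0.4,0,0,0,0,0,1]
  ]
}}

```text
time: 4.28
tool_pos: [0.5175, 0.0898, 0.0181]
tool_rot: [0.0, 0.998, 0.065, -0.0]
contact_force: [-2.1, -0.3, -1.2]
gripper_width: 1.0
grasp_force: 0.8
```

Request:
{"name": "move_arm", "arguments": {
  "rows": [
    [0.3,0,0,0,0,0,1],
    [0.3,0,0,0,0,0,1],
    [0.3,0,0,0,0,0,1],
    [0.3,0,0,0,0,0,1],
    [0.3,0,0,0,0,0,1],
    [0.2,0,0,0,0,0,1],
    [0.1,0,0,0,0,0,1],
    [0,0,0,0,0,0,1]
  ]
}}

```text
time: 4.95
tool_pos: [0.5354, 0.0922, 0.0184]
tool_rot: [-0.0, 0.998, 0.066, 0.0]
contact_force: [-1.0, -0.6, -0.7]
gripper_width: 0.999
grasp_force: 0.4
```

```bash
python3 - <<'E'
from plant import manip
import cv2,numpy as np
s=manip.state();print(s['tool_pos'],s['contact_force'])
t=manip.grab_frame('top')['img'][150:290,230:420];s=manip.grab_frame('scene')['img'][170:310,220:410]
cv2.imwrite('pics/m2.png',np.hstack([cv2.resize(i,(400,295),interpolation=cv2.INTER_CUBIC) for i in(t,s)]))
E
```

```text
[0.53536896 0.09222001 0.01844642] [-1.02048443 -0.55029649 -0.74911166]
```

View pics/m2.png

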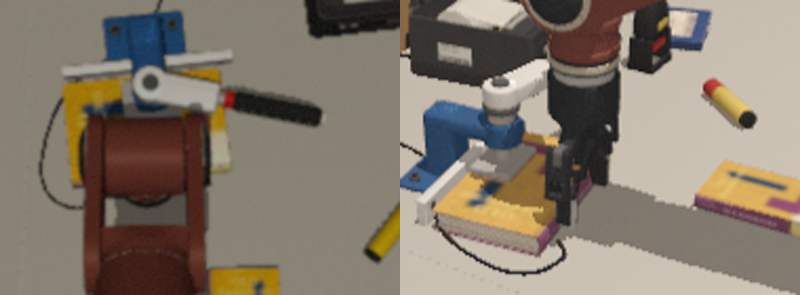

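The book is nearly home and square. A thin gap to the fence remains, and the arm, body and lever are clear of each other.

Request:
{"name": "move_arm", "arguments": {
  "rows": [
    [0.15,0,0,0,0,0,1],
    [0.15,0,0,0,0,0,1],
    [0.15,0,0,0,0,0,1],
    [0.1,0,0,0,0,0,1],
    [0,0,0,0,0,0,1]
  ]
}}

```text
time: 5.47
tool_pos: [0.5407, 0.0929, 0.0185]
tool_rot: [0.0, 0.998, 0.066, 0.0]
contact_force: [-3.7, 0.3, 2.8]
gripper_width: 1.0
grasp_force: 1.8
```

Request:
{"name": "move_arm", "arguments": {
  "rows": [
    [0.1,0,0,0,0,0,1],
    [0,0,0,0,0,0,1]
  ]
}}

```text
time: 5.63
tool_pos: [0.5416, 0.093, 0.0183]
tool_rot: [-0.0, 0.998, 0.066, 0.0]
contact_force: [-3.5, -0.7, 3.1]
gripper_width: 1.0
grasp_force: 1.9
```

Request:
{"name": "move_arm", "arguments": {
  "rows": [
    [0.1,0,0,0,0,0,1],
    [0,0,0,0,0,0,1]
  ]
}}

```text
time: 5.8
tool_pos: [0.5426, 0.0932, 0.0183]
tool_rot: [-0.0, 0.998, 0.066, 0.0]
contact_force: [-3.2, -0.6, 3.0]
gripper_width: 1.0
grasp_force: 1.7
```

Request:
{"name": "move_arm", "arguments": {
  "rows": [
    [0.1,0,0,0,0,0,1],
    [0,0,0,0,0,0,1]
  ]
}}

```text
time: 5.97
tool_pos: [0.5434, 0.0933, 0.0182]
tool_rot: [-0.0, 0.998, 0.065, -0.0]
contact_force: [-3.6, 0.4, 2.5]
gripper_width: 1.004
grasp_force: 2.1
```

Request:
{"name": "move_arm", "arguments": {
  "rows": [
    [0.1,0,0,0,0,0,1],
    [0,0,0,0,0,0,1]
  ]
}}

```text
time: 6.13
tool_pos: [0.5434, 0.0933, 0.0182]
tool_rot: [0.0, 0.998, 0.066, -0.001]
contact_force: [-8.5, -1.3, 6.9]
gripper_width: 0.999
grasp_force: 4.1
```

Request:
{"name": "move_arm", "arguments": {
  "rows": [
    [0.1,0,0,0,0,0,1],
    [0,0,0,0,0,0,1],
    [0,0,0,0,0,0,1],
    [0,0,0,0,0,0,1]
  ]
}}

```text
time: 6.47
tool_pos: [0.5435, 0.0934, 0.018]
tool_rot: [0.0, 0.998, 0.066, -0.003]
contact_force: [-11.1, -1.5, 7.7]
gripper_width: 1.003
grasp_force: 5.7
```

Request:
{"name": "move_arm", "arguments": {
  "rows": [
    [-0.2,0,0,0,0,0,1],
    [-0.5,0,0,0,0,0,1],
    [-1,0,0,0,0,0,1],
    [-2,0,0,0,0,0,1],
    [-2,0,-2,0,0,0,1],
    [0,0,-4,0,0,0,1],
    [0,0,-4,0,0,0,1],
    [0,0,-4,0,0,0,1],
    [0,0,-4,0,0,0,1],
    [0,0,-4,0,0,0,1],
    [0,4,0,0,0,0,1],
    [0,4,0,0,0,0,1],
    [0,4,0,0,0,0,1],
    [0,4,0,0,0,0,1],
    [0,4,0,0,0,0,1],
    [0,4,0,0,0,0,0.3],
    [0,0,0,0,0,0,0.3]
  ]
}}

```text
time: 7.88
tool_pos: [0.5203, -0.1577, 0.2384]
tool_rot: [0.002, 0.998, 0.062, 0.001]
contact_force: [0.5, 0.9, -0.3]
gripper_width: 0.747
grasp_force: 0.0
```

```bash
python3 - <<'E'
from plant import manip
import cv2,numpy as np
s=manip.state();print(s['tool_pos'],s['contact_force'],s['joint_pos'])
t=manip.grab_frame('top')['img'];cv2.imwrite('pics/top2.png',t)
cv2.imwrite('pics/m3.png',cv2.resize(t[150:270,240:400],(800,600),interpolation=cv2.INTER_CUBIC))
cv2.imwrite('pics/scene2.png',manip.grab_frame('scene')['img'])
E
```

```text
[ 0.52025412 -0.15770972  0.23836838] [ 0.49071031  0.90777229 -0.32643364] [-0.43009107 -0.13629016  1.81625384 -0.00241406  1.4588552   1.01603856]
```

View pics/m3.png

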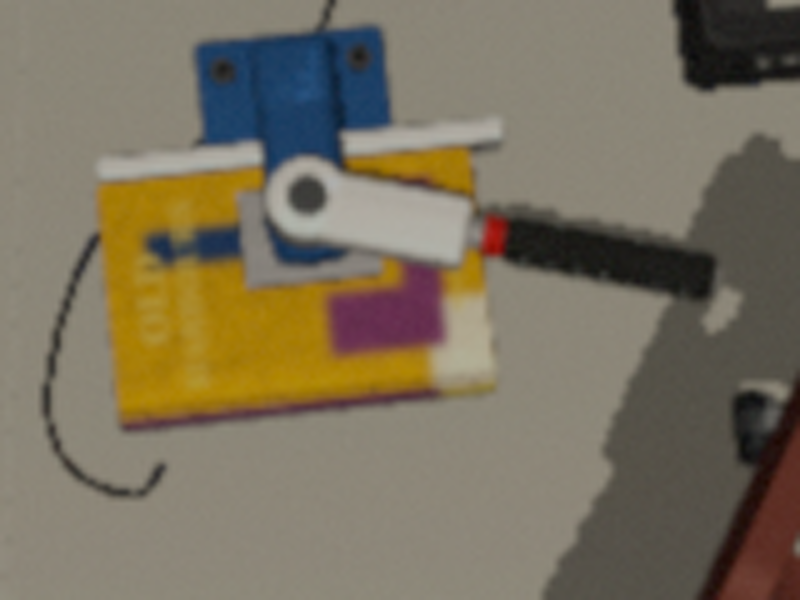

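The book now lies flush and square: its page edge is on the fence from about (100,180) to (470,150), and the lever hasn't moved. Next I'll turn the tool to straddle the grip.

Request:
{"name": "move_arm", "arguments": {
  "rows": [
    [0,0,0,0,0,-6.63,0.2],
    [0,0,0,0,0,-6.63,0.2],
    [0,0,0,0,0,-6.63,0.2],
    [0,0,0,0,0,-6.63,0.2],
    [0,0,0,0,0,-6.63,0.2],
    [0,0,0,0,0,-6.63,0.2],
    [0,0,0,0,0,-6.63,0.2],
    [0,0,0,0,0,-6.63,0.2],
    [0,0,0,0,0,-6.63,0.2],
    [0,0,0,0,0,-6.63,0.2],
    [0,0,0,0,0,-6.63,0.2],
    [0,0,0,0,0,0,0.2],
    [0,0,0,0,0,0,0.2]
  ]
}}

```text
time: 9.07
tool_pos: [0.5202, -0.1506, 0.2383]
tool_rot: [0.0, 0.764, 0.645, 0.0]
contact_force: [-0.7, 0.8, -0.1]
gripper_width: 0.603
grasp_force: 0.0
```

```bash
python3 - <<'E'
from plant import manip
import numpy as np
from h import *
from scipy.spatial.transform import Rotation as R
s=manip.state();q=s['tool_rot'];r=R.from_quat([*q[1:],q[0]])
x=r.as_matrix()[:,0];print(np.arctan2(x[1],x[0]),s['tool_pos'],s['gripper_width'],s['contact_force'])
for a,b in [((307,195),.135),((508,238),.121),((712,276),.121)]:print(at('top',T(*a),b))
print(r.inv().apply(np.array([.616,-.059,.20])-s['tool_pos'])*100)
E
```

```text
1.402821220139803 [ 0.52015893 -0.15062548  0.23825625] 0.6029117996367006 [-0.73858219  0.83794574 -0.0657873 ]
[0.64070266 0.08901236 0.135     ]
[ 0.62468743 -0.00803497  0.121     ]
[ 0.60825163 -0.10682655  0.121     ]
[10.63531227  7.91580006  3.83054127]
```

Request:
{"name": "move_arm", "arguments": {
  "rows": [
    [2.66,1.98,0,0,0,0,0.2],
    [2.66,1.98,0,0,0,0,0.2],
    [2.66,1.98,0,0,0,0,0.2],
    [2.66,1.98,0,0,0,0,0.2],
    [0,0,3,0,0,0,0.2],
    [0,0,3,0,0,0,0.2],
    [0,0,2,0,0,0,0.2],
    [0,0,2,0,0,0,0.2],
    [0,0,1.8,0,0,0,0.2],
    [0,0,1,0,0,0,0.2],
    [0,0,0,0,0,0,0.2]
  ]
}}

```text
time: 9.98
tool_pos: [0.614, -0.0592, 0.1071]
tool_rot: [-0.002, 0.764, 0.645, -0.002]
contact_force: [-0.8, 0.9, -0.1]
gripper_width: 0.6
grasp_force: 0.0
```

```bash
python3 - <<'E'
from plant import manip
import cv2,numpy as np
s=manip.state();print(s['tool_pos'],s['contact_force'])
t=manip.grab_frame('top')['img'][150:290,230:420];s=manip.grab_frame('scene')['img'][140:280,220:410]
cv2.imwrite('pics/m4.png',np.hstack([cv2.resize(i,(400,295),interpolation=cv2.INTER_CUBIC) for i in(t,s)]))
E
```

```text
[ 0.61400018 -0.05915951  0.10712247] [-0.76270742  0.88146124 -0.0841724 ]
```

View pics/m4.png

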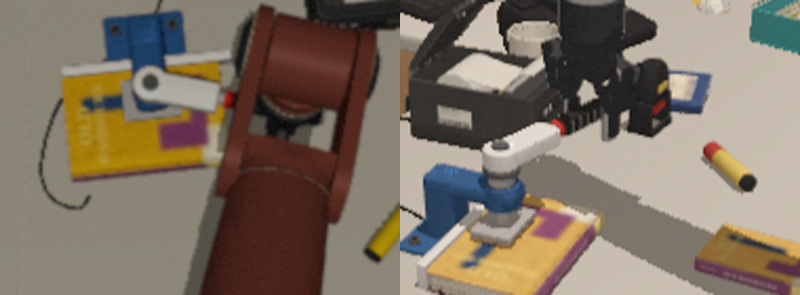

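Request:
{"name": "move_arm", "arguments": {
  "rows": [
    [0,-0.5,0,0,0,0,0.2],
    [0,-0.4,0,0,0,0,0.2],
    [0,-0.3,0,0,0,0,0.2],
    [0,-0.2,0,0,0,0,0.2],
    [0.03,-0.3,0,0,0,1.15,0.2],
    [0.03,-0.3,0,0,0,1.15,0.2],
    [0.03,-0.3,0,0,0,1.15,0.2],
    [0.03,-0.3,0,0,0,1.15,0.2],
    [0.03,-0.3,0,0,0,1.15,0.2],
    [0.03,-0.3,0,0,0,1.15,0.2],
    [0.03,-0.3,0,0,0,1.15,0.2],
    [0.03,-0.3,0,0,0,1.15,0.2],
    [0.03,-0.3,0,0,0,1.15,0.2],
    [0.03,-0.3,0,0,0,1.15,0.2],
    [0,0,0,0,0,0,0.2]
  ]
}}

```text
time: 11.33
tool_pos: [0.5733, -0.047, 0.11]
tool_rot: [-0.0, 0.825, 0.566, -0.0]
contact_force: [2.1, -0.2, 1.8]
gripper_width: 0.6
grasp_force: 0.8
```

```bash
cat > st.py <<'E'
from plant import manip
import numpy as np
from scipy.spatial.transform import Rotation as R
s=manip.state();q=s['tool_rot'];r=R.from_quat([*q[1:],q[0]])
x=r.as_matrix()[:,0];psi=np.arctan2(x[1],x[0]);O=np.array([.6407,.089]);p=(s['tool_pos'][:2]-O)
print('psi',psi.round(3),'radius',np.linalg.norm(p).round(4),'TCPang-lev0',(-1.735-np.arctan2(p[1],p[0])).round(3),'Ftool',r.inv().apply(s['contact_force']).round(2),'z',s['tool_pos'][2].round(4),'grasp',s['grasp_force'])
E
python3 st.py
```

```text
psi 1.202 radius 0.1518 TCPang-lev0 0.296 Ftool [ 0.52  2.01 -1.83] z 0.11 grasp 0.7880695536732674
```

Request:
{"name": "move_arm", "arguments": {
  "rows": [
    [0.03,-0.3,0,0,0,1.15,0.2],
    [0.03,-0.3,0,0,0,1.15,0.2],
    [0.03,-0.3,0,0,0,1.15,0.2],
    [0.03,-0.3,0,0,0,1.15,0.2],
    [0.03,-0.3,0,0,0,1.15,0.2],
    [0.03,-0.3,0,0,0,1.15,0.2]
  ]
}}

```text
time: 11.83
tool_pos: [0.5578, -0.0381, 0.1101]
tool_rot: [-0.0, 0.857, 0.515, -0.0]
contact_force: [2.0, -1.7, 0.8]
gripper_width: 0.6
grasp_force: 1.5
```

```bash
python3 st.py
```

```text
psi 1.081 radius 0.1517 TCPang-lev0 0.414 Ftool [-0.55  2.54 -0.84] z 0.1101 grasp 1.4642561227083206
```

Request:
{"name": "move_arm", "arguments": {
  "rows": [
    [0.03,-0.3,0,0,0,1.15,0.2],
    [0.03,-0.3,0,0,0,1.15,0.2]
  ]
}}

```text
time: 12.0
tool_pos: [0.5529, -0.0348, 0.1101]
tool_rot: [-0.0, 0.868, 0.497, -0.0]
contact_force: [2.3, -1.1, -0.2]
gripper_width: 0.6
grasp_force: 1.5
```

```bash
python3 st.py
```

```text
psi 1.041 radius 0.1518 TCPang-lev0 0.453 Ftool [0.18 2.53 0.15] z 0.1101 grasp 1.468031331896782
```

Request:
{"name": "move_arm", "arguments": {
  "rows": [
    [0.03,-0.3,0,0,0,1.15,0.2],
    [0.03,-0.3,0,0,0,1.15,0.2],
    [0.03,-0.3,0,0,0,1.15,0.2]
  ]
}}

```text
time: 12.25
tool_pos: [0.5457, -0.0294, 0.1101]
tool_rot: [-0.0, 0.882, 0.471, -0.0]
contact_force: [1.9, -2.0, -0.6]
gripper_width: 0.599
grasp_force: 1.5
```

Request:
{"name": "move_arm", "arguments": {
  "rows": [
    [0.03,-0.3,0,0,0,1.15,0.2],
    [0.03,-0.3,0,0,0,1.15,0.2]
  ]
}}

```text
time: 12.42
tool_pos: [0.5411, -0.0255, 0.1102]
tool_rot: [0.0, 0.891, 0.453, -0.0]
contact_force: [2.1, -2.6, 0.1]
gripper_width: 0.601
grasp_force: 1.5
```

```bash
python3 st.py
```

```text
psi 0.94 radius 0.1518 TCPang-lev0 0.552 Ftool [-0.83  3.25 -0.06] z 0.1102 grasp 1.4922485500574112
```

Request:
{"name": "move_arm", "arguments": {
  "rows": [
    [0.03,-0.3,0,0,0,1.15,0.2],
    [0.03,-0.3,0,0,0,1.15,0.2],
    [0.03,-0.3,0,0,0,1.15,0.2]
  ]
}}

```text
time: 12.67
tool_pos: [0.5344, -0.0194, 0.1102]
tool_rot: [0.0, 0.905, 0.426, -0.0]
contact_force: [1.4, -4.2, -0.6]
gripper_width: 0.598
grasp_force: 1.5
```

Request:
{"name": "move_arm", "arguments": {
  "rows": [
    [0.03,-0.3,0,0,0,1.15,0.2],
    [0.03,-0.3,0,0,0,1.15,0.2]
  ]
}}

```text
time: 12.83
tool_pos: [0.5319, -0.016, 0.1106]
tool_rot: [0.002, 0.913, 0.408, 0.002]
contact_force: [9.0, -8.7, -7.2]
gripper_width: 0.599
grasp_force: 6.2
```

```bash
python3 st.py; python3 - <<'E'
from plant import manip
import cv2,numpy as np
t=manip.grab_frame('top')['img'][150:290,230:420];s=manip.grab_frame('scene')['img'][150:290,220:410]
cv2.imwrite('pics/m5.png',np.hstack([cv2.resize(i,(400,295),interpolation=cv2.INTER_CUBIC) for i in(t,s)]))
E
```

```text
psi 0.84 radius 0.1512 TCPang-lev0 0.639 Ftool [-0.46 12.5   7.26] z 0.1106 grasp 6.1679063737392426
```

View pics/m5.png

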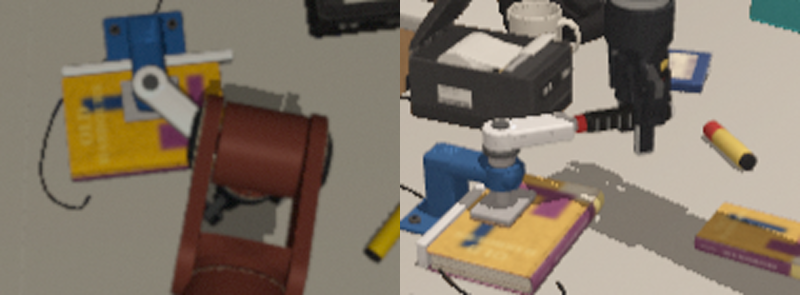

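The lever has swung as expected and the gripper touches only the grip. The force has risen because the pad is biting. I'll go on one small row at a time.

Request:
{"name": "move_arm", "arguments": {
  "rows": [
    [0.02,-0.2,0,0,0,0.8,0.2]
  ]
}}

```text
time: 13.02
tool_pos: [0.5309, -0.0149, 0.1105]
tool_rot: [0.002, 0.916, 0.402, 0.002]
contact_force: [9.2, -8.1, -5.4]
gripper_width: 0.599
grasp_force: 5.9
```

Request:
{"name": "move_arm", "arguments": {
  "rows": [
    [0.02,-0.2,0,0,0,0.8,0.2]
  ]
}}

```text
time: 13.1
tool_pos: [0.5293, -0.0134, 0.1105]
tool_rot: [0.002, 0.919, 0.395, 0.001]
contact_force: [8.1, -7.3, -5.5]
gripper_width: 0.603
grasp_force: 5.6
```

```bash
python3 st.py
```

```text
psi 0.813 radius 0.1513 TCPang-lev0 0.663 Ftool [ 0.31 10.85  5.53] z 0.1105 grasp 5.633503943681717
```

Request:
{"name": "move_arm", "arguments": {
  "rows": [
    [0.02,-0.25,0,0,0,0.9,0.2],
    [0.02,-0.25,0,0,0,0.9,0.2],
    [0,0,0,0,0,0,0.2]
  ]
}}

```text
time: 13.35
tool_pos: [0.5254, -0.0093, 0.1104]
tool_rot: [0.002, 0.925, 0.381, 0.001]
contact_force: [6.6, -7.3, -4.2]
gripper_width: 0.603
grasp_force: 4.8
```

```bash
python3 st.py
```

```text
psi 0.781 radius 0.1515 TCPang-lev0 0.701 Ftool [-0.47  9.76  4.28] z 0.1104 grasp 4.839750677347183
```

Request:
{"name": "move_arm", "arguments": {
  "rows": [
    [0.02,-0.25,0,0,0,0.9,0.2],
    [0.02,-0.25,0,0,0,0.9,0.2],
    [0,0,0,0,0,0,0.2],
    [0,0,0,0,0,0,0.2]
  ]
}}

```text
time: 13.68
tool_pos: [0.522, -0.0054, 0.1104]
tool_rot: [0.001, 0.93, 0.366, 0.001]
contact_force: [5.1, -6.3, -3.5]
gripper_width: 0.602
grasp_force: 4.1
```

```bash
python3 st.py;  python3 - <<'E'
from plant import manip
import cv2,numpy as np
s=manip.grab_frame('scene')['img'];cv2.imwrite('pics/m6.png',cv2.resize(s[190:265,250:350],(800,600),interpolation=cv2.INTER_CUBIC))
E
```

```text
psi 0.75 radius 0.1517 TCPang-lev0 0.735 Ftool [-0.55  8.06  3.49] z 0.1104 grasp 4.147759526968002
```

View pics/m6.png

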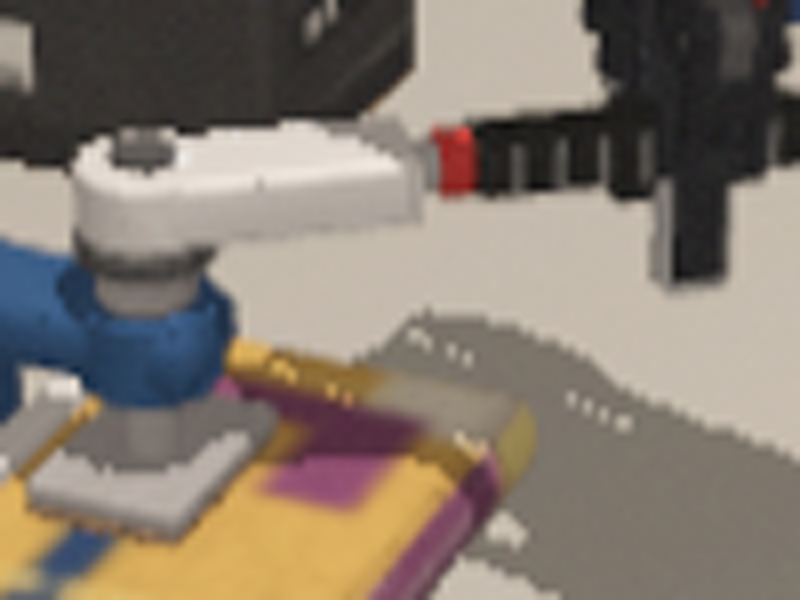

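The pad sits on the book. From the travel and the fall in force, break-over is about 0.1 rad, so the lever has clicked. Now I'll let it spring back.

Request:
{"name": "move_arm", "arguments": {
  "rows": [
    [-0.02,0.3,0,0,0,-1,0.2],
    [-0.02,0.3,0,0,0,-1,0.2],
    [-0.02,0.3,0,0,0,-1,0.2],
    [-0.02,0.3,0,0,0,-1,0.2],
    [-0.02,0.3,0,0,0,-1,0.2],
    [0,0.3,0,0,0,0,0.2],
    [0,0.3,0,0,0,0,0.2],
    [0,0.3,0,0,0,0,0.2],
    [0,0.3,0,0,0,0,0.2],
    [0,0.2,0,0,0,0,0.2],
    [0,0,0,0,0,0,0.2]
  ]
}}

```text
time: 14.65
tool_pos: [0.5418, -0.0252, 0.1103]
tool_rot: [-0.0, 0.913, 0.407, -0.0]
contact_force: [-0.4, -0.4, -0.1]
gripper_width: 0.596
grasp_force: 0.0
```

```bash
python3 st.py
```

```text
psi 0.838 radius 0.1511 TCPang-lev0 0.549 Ftool [-0.57 -0.04  0.06] z 0.1103 grasp 0.0
```

Free of contact, so I'll lift straight up and move aside.

Request:
{"name": "move_arm", "arguments": {
  "rows": [
    [0,0,-1,0,0,0,0.2],
    [0,0,-2,0,0,0,0.2],
    [0,0,-3,0,0,0,0.2],
    [0,0,-4,0,0,0,0.2],
    [0,0,-4,0,0,0,0.2],
    [-2,3,0,0,0,0,0.2],
    [-2,3,0,0,0,0,0.2],
    [-2,3,0,0,0,0,0.2],
    [-2,3,0,0,0,0,0.2],
    [-2,3,0,0,0,0,0.2],
    [-2,3,0,0,0,0,0.2],
    [0,0,0,0,0,0,0.2],
    [0,0,0,0,0,0,0.2]
  ]
}}

```text
time: 15.73
tool_pos: [0.5953, -0.2362, 0.2506]
tool_rot: [-0.0, 0.914, 0.406, 0.0]
contact_force: [0.2, 0.6, 0.1]
gripper_width: 0.601
grasp_force: 0.0
```

```bash
python3 st.py;  python3 - <<'E'
from plant import manip
import cv2,numpy as np
t=manip.grab_frame('top')['img'][150:270,240:400];s=manip.grab_frame('scene')['img'][170:290,220:380]
cv2.imwrite('pics/m7.png',np.hstack([cv2.resize(i,(400,300),interpolation=cv2.INTER_CUBIC) for i in(t,s)]))
E
```

```text
psi 0.836 radius 0.3284 TCPang-lev0 -0.025 Ftool [ 0.59 -0.31 -0.08] z 0.2506 grasp 0.0
```

View pics/m7.png

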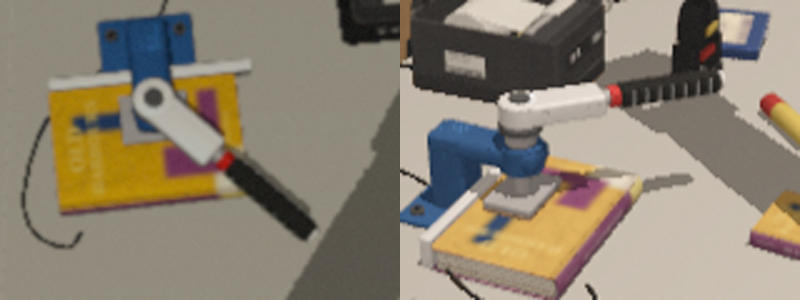

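The book is square on the fence, the pad is down on it, the lever has sprung back at about 0.53 rad of swing, and the gripper is clear.

```bash
python3 -c "
from plant import manip
print(manip.job_done())"
```

```text
the job is handed in; nothing more can be done
None
```

The job is handed in at about 16 s of the 64 s allowed, but the hand-in call returned no verdict: the large book is square against the fence, the lever clicked (about 0.1 rad of break-over, judged from force and travel), the press is left clamped, the gripper is clear, and I touched no other items.

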